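Tuck in the mirror handle and turn the organiser

TASK

The hand mirror's handle sticks out over the edge of the turntable organiser and would hit its neighbours. Leaving the mirror flat in its round cradle, swing the handle inward until you feel it press the orange sprung buffer back a little, held lightly for a moment and never driven to the end of its spring; then turn the turntable clockwise (seen from above) by its brass post until the post lines up with the brass pointer on the plinth, with the handle still tucked against the buffer. Do not push the amber bottle, the nail brush, the ring dish or the lip-balm case out of place, and let go at the end.

Things in the scene. Friction and masses are not known exactly. Their poses are not given: they have to be found in the camera images.
- turntable: Round wooden turntable tray, 310 mm diameter, flat top 30 mm above the bench, no rim. Origin on its axis at bench height; the frame turns with the tray. Stiff bearing (0.6 N m friction, stays where left): turns up to 2.3 rad clockwise seen from above, 0.3 rad back. The tucked handle points along the tray's -y, centre line at tray x = -60 mm.
- cradle (a point): Centre of the mirror's cradle on the tray's top, at tray (-60, 75) mm: a ring of black fence 5 mm high, inner radius 47, outer 52 mm, leaving the mirror about 2 mm of play. The handle swings about it, anticlockwise from above, ending in a push along the tray's +x.
- post (a point): Top centre of the upright brass post on the tray by which it is turned: 20 mm diameter, 45 mm tall above the tray, top 75 mm above the bench, 125 mm from the turntable's axis.
- plinth: Fixed grey plinth under the tray, on the same axis, with a flat brass pointer tab that shows beyond the tray's edge along the plinth's own -x (tab end 195 mm from the axis, 8 mm high). Origin on the axis at bench height. The post is to stand over the plinth's -x axis.
- mirror: Loose round aluminium hand mirror, 0.25 kg, lying flat, face up, in the cradle: disc 90 mm diameter, 12 mm thick, resting on the tray. Origin at the centre of the disc's underside. A straight handle 14 mm wide runs along its own -x out to 130 mm from the centre, 8 to 18 mm above the tray, so it passes over the cradle fence.
- mirror_tip (a point): Point on the handle's centre line 120 mm from the disc's centre (10 mm short of the handle's end), mid-thickness.
- buffer: Orange sprung buffer on the tray at tray (-53, -40) mm, 16 mm wide, from 2 to 20 mm above the tray, dark housing 20 to 34 mm behind its face. Origin at the bottom centre of the face that the handle meets, 115 mm from the cradle centre. It gives along the tray's +x, 3 mm at most (15 N), 5 N per mm, and returns by itself: feel for it; 2 to 14 N is right.
- jar: Amber hand-lotion bottle, 50 mm diameter, 95 mm tall, loose on the bench beside the tray. Origin at the centre of its underside. Not to be moved.
- brush: Chrome nail brush, 85 x 36 mm, 49 mm tall, loose on the bench to the right of the tray. Origin at the centre of its underside. Not to be moved.
- dish: White ceramic ring dish, 68 mm diameter, 22 mm tall, loose on the tray. Origin at the centre of its underside. Stays in its place on the tray.
- balm: Round pale pink silicone lip-balm case, 42 mm diameter, 18 mm tall, loose on the tray. Origin at the centre of its underside. Stays in its place on the tray.
Things that resemble listed ones, but are neither listed nor needed, are in the scene too. There is more than one size of the mirror; the job needs the middle-sized.

How it is judged (in metres and radians):
On the way, in this order (a step that is already met when the one before it is completed fails the run):
1. the mirror's handle, swung inward, presses the sprung buffer with 2 to 14 N for 0.2 s while the mirror lies in its cradle (x of mirror_tip in the frame of turntable above -0.066 m and y of mirror_tip in the frame of turntable below -0.03 m and y of mirror in the frame of turntable between 0.067 and 0.083 m and x of mirror in the frame of turntable between -0.068 and -0.052 m and angle between mirror's own z axis and vertical below 0.06 rad and contact force between mirror and buffer above 2 N), for 0.2 s.
2. the turntable is turned until the post is within 12 mm of the pointer's line, the handle still tucked (y of post in the frame of plinth between -0.012 and 0.012 m and x of post in the frame of plinth below 0 m and x of mirror_tip in the frame of turntable above -0.066 m and y of mirror_tip in the frame of turntable below -0.03 m and y of mirror in the frame of turntable between 0.067 and 0.083 m and x of mirror in the frame of turntable between -0.068 and -0.052 m and angle between mirror's own z axis and vertical below 0.06 rad), for 0.2 s.
At the end, for the whole second after the job is handed in: Post within 12 mm of the pointer's line, on its side; mirror flat (0.06 rad), within 8 mm of the cradle's centre in x and y; handle tucked inward, its tip point at most 6 mm short of the tucked line (tray x = -60 mm); all at rest and let go (all of step 2 and linear speed of mirror below 0.01 m/s and angular speed of turntable below 0.03 rad/s); the robot touches nothing.
It fails at once if the handle drives the buffer hard (over 14 N, its spring driven to the end) (contact force between mirror and buffer above 14 N).
It fails at once if the amber bottle is moved more than 10 mm (distance of jar from where it was at the start of the episode above 0.01 m).
It fails at once if the nail brush is moved more than 10 mm (distance of brush from where it was at the start of the episode above 0.01 m).
It fails at once if the ring dish is shifted on the tray by more than about 15 mm, or tipped (x of dish in the frame of turntable below 0.061 m or x of dish in the frame of turntable above 0.099 m or y of dish in the frame of turntable below 0.046 m or y of dish in the frame of turntable above 0.084 m or angle between dish's own z axis and vertical above 0.3 rad).
It fails at once if the lip-balm case is shifted on the tray by more than about 15 mm, or tipped (x of balm in the frame of turntable below 0.056 m or x of balm in the frame of turntable above 0.094 m or y of balm in the frame of turntable below -0.069 m or y of balm in the frame of turntable above -0.031 m or angle between balm's own z axis and vertical above 0.3 rad).
It also fails if it takes over 72 s, if anything falls off the work surface, if the arm or the gripper's body presses on something with over 40 N, if the wrist force passes 120 N, or if a joint passes its speed limit or range.

ROBOT

A 7-joint arm with a two-finger parallel gripper is mounted at the origin on the work surface. World frame = base frame: x ahead of the robot, y to its left, z up, the work surface at z = 0. Lengths are in mm, angles in rad, forces in N, time in s.
With the tool pointing down it reaches from about 400 to 875 mm from the base axis. Payload 4.4 kg.
Tool frame: the origin (TCP) lies midway between the tips of the shut fingers; the grasp point (between the pads) lies 19 mm behind it; z points along the fingers, y is the line along which they close (so a half turn about z gives the same grasp; the last joint's range is limited). The gripper opens to 85 mm and grips with 20 to 120 N. Pads are 22 mm wide; open, the fingers measure 114 mm over their backs; the gripper's body (76 mm by 85 mm) begins 54 mm behind the grasp point. The pads swing forward as they close: fully open they stand 13 mm farther back than shut.
Start: joints at [1.163, 0.628, 0.038, 1.517, -0.027, 0.996, -0.02], TCP at [217.897, -612.404, 231.313] pointing down, gripper open.
Joint ranges: [-3.06, 3.06], [-0.37, 2.12], [-1.25, 1.32], [0.18, 2.47], [-1.1, 4.24], [0.23, 1.98], [-2.94, 2.94]. Speed limits (rad/s): [2.57, 2.57, 3.14, 3.14, 3.14, 3.14, 3.14].

INTERFACE

Orientations are given as [roll, pitch, yaw] about the fixed x, y, z axes, in that order (R = Rz(yaw) Ry(pitch) Rx(roll)).
In Python, from cell import readout, optics, order gives the robot as it stands.
- The arm moves only by the shell command python3 -m jog 'ROWS'. ROWS is a JSON object of lists of equal length, an entry for each row: "claw": the opening, from 0 (shut) to 1 (fully open); "xyz": the shift along the tool's x, y, z each as a share of 0.1 m, from -1 to 1, a list of three; "twist": the turn, a rotation vector about the tool's x, y, z each as a share of 180 degrees, from -1 to 1, a list of three. A call has 1 to 12 rows; each row shifts and turns the commanded pose from where the row before left it, along the tool's axes as they then stand; what a row does not reach is not made up. A row lasts 1/8 s, in which the tool goes at most 62.5 mm and 10.7 degrees, less where a joint would pass 70% of its speed; a pose out of reach is approached as far as the arm can. A call with a number of a shift or a turn outside -1 to 1 is refused whole. A call with a gripper value outside its range is refused whole. The fingers move at their own pace and stop on an object; the grip force is fixed at half the most. Time passes only in rows, so rows that do not move let the fingers close. It gives the time, the measured TCP pose, the force, the opening and the grip force at its end, in the units of the state.
- readout.read_state(): the state, without advancing time (a new reading comes with each control period).
- optics.get_image(name): name is "scene" or "top"; returns a dict with "color" (480x640x3 uint8, red, green, blue), "fovy" (degrees; the focal length in pixels is half the picture's height over the tangent of half this angle, whatever the lens; pixels are square), "cx", "cy" (the principal point, pixels), "view" (4x4, takes a point from world to camera coordinates). Camera axes: x right, y up, looking along -z (the intrinsics and any distortion apply to the point x, -y, -z); pixel columns grow to the right and rows downward; lengths in mm; the calibration is good to about 2 mm. A picture is of the moment at which its call begins. There is no depth.
- order.finish_job(): hands the job in; it is judged then, once.
Trained networks look in the newest picture that a camera, given by its name, has taken for a name from the list of things; names that differ only in an ending like _2 or _b are one class to them, and where a whole thing is asked for, a point or a joint stands for the part that bears it (a point fixed in the world has none). Each returns a list of dicts, best first, with "score" (0 to 1); they miss things now and then, are a little off and sometimes report something else, mostly with a low value. They report only what shows in the picture. A call takes as long as a camera call. They do not tell look-alikes from the thing itself.
- optics.boxes_of(camera, label): "rect" ([left, top, width, height] in pixels, round what is visible of it).
The state is a dict: "clock": time; "qpos": joint angles; "qd": joint speeds; "tau": joint torques, N m; "eef_pos": TCP position; "tool_rot": TCP orientation; "force": force on the tool from outside, world axes, zero at the start; "torque": the same for the moment, N m; "width": finger opening in mm; "gripper_force": force on a finger pad.
Only numpy, scipy, OpenCV 4.12 (cv2) and the standard library are available. Lean on these libraries where they do the work, as an engineer would, in place of code of your own. Each camera call takes 0.05 s, during which the arm holds its last target. There are 200 camera calls.

## Working session

There is one attempt and no reset: what is moved stays moved. The work goes in short steps, Python scripts to look and compute and a shell command to move; the robot and the scene stay as the last step left them, time stands still between calls to the robot, and variables do not carry over. Pictures are saved under pics/ and viewed, at most 10 in all, crops included, and the job is handed in when it is done.

```bash
ls; mkdir -p pics; python3 - <<'E'
from cell import readout, optics, order
import cv2
print(readout.read_state())
for c in("scene","top"):
    d=optics.get_image(c); cv2.imwrite(f"pics/{c}0.png",d["color"][:,:,::-1])
    print(c,{k:(v.tolist() if hasattr(v,'tolist') else v) for k,v in d.items() if k!="color"})
    for l in("turntable","plinth","mirror","buffer","jar","brush","dish","balm","post"):
        print(l,[([round(x) for x in b["rect"]],round(b["score"],2)) for b in optics.boxes_of(c,l)][:4])
E
```

```text
pics
{'clock': 0.0, 'qpos': array([ 1.1632624 ,  0.62934077,  0.03842296,  1.51835404, -0.02696792,
        0.99627954, -0.02001   ]), 'qd': array([ 0.00024638, -0.00100934,  0.00014354,  0.00148345,  0.00036092,
        0.00129413,  0.00060398]), 'tau': array([ 4.06002664e-05, -5.63410842e+01,  1.22714169e+00, -1.93452930e+01,
        1.12854608e-02,  1.04836375e-02,  2.19813023e-05]), 'eef_pos': array([ 217.65359448, -611.82809564,  230.39667058]), 'tool_rot': array([-3.13972890e+00,  3.96924179e-05,  3.41757103e-01]), 'force': array([-0.32933499,  0.94823919,  0.55195657]), 'torque': array([-0.00406278, -0.05464026, -0.05240589]), 'gripper_force': 0.0, 'width': 85.43814415662622}
scene {'fovy': 45.85213601606706, 'cx': 323.94300100045, 'cy': 241.79339276695927, 'view': [[0.5711562384785897, 0.8206062230324555, 0.01964632198138672, -348.1126728513334], [-0.5297352532904142, 0.35021073257784013, 0.7724849540338201, 178.81361829810078], [0.6270256076655316, -0.4516169499782979, 0.6347290901037784, -1395.2941218248436], [0.0, 0.0, 0.0, 1.0]]}
turntable [([186, 277, 186, 148], 0.9), ([
[... 445 characters left out ...]
, 'view': [[0.00018774644796945103, -0.9999577882189542, -0.00918621421086441, 63.18713943156167], [0.9836478048827662, -0.0014697928909124874, 0.18009673972110893, -541.2392017648995], [-0.18010263934930631, -0.009069811966873162, 0.9836060074086062, -1020.8284828719756], [0.0, 0.0, 0.0, 1.0]]}
turntable [([330, 131, 158, 155], 0.73)]
plinth [([420, 286, 11, 19], 0.53)]
mirror [([456, 344, 31, 66], 0.92), ([143, 212, 117, 65], 0.67), ([361, 224, 53, 84], 0.61)]
buffer [([433, 218, 9, 8], 0.44)]
jar [([312, 272, 26, 26], 0.74), ([418, 284, 12, 22], 0.27)]
brush [([490, 121, 41, 42], 0.57)]
dish [([349, 158, 33, 38], 0.72)]
balm [([406, 150, 26, 25], 0.95)]
post [([330, 132, 154, 156], 0.91)]
```

```bash
python3 - <<'E'
import cv2
a=cv2.imread("pics/top0.png"); cv2.imwrite("pics/top0c.png",cv2.resize(a[100:325,290:590],None,fx=2.66,fy=2.66,interpolation=cv2.INTER_CUBIC))
E
```

```text
(no output)
```

View pics/top0.png

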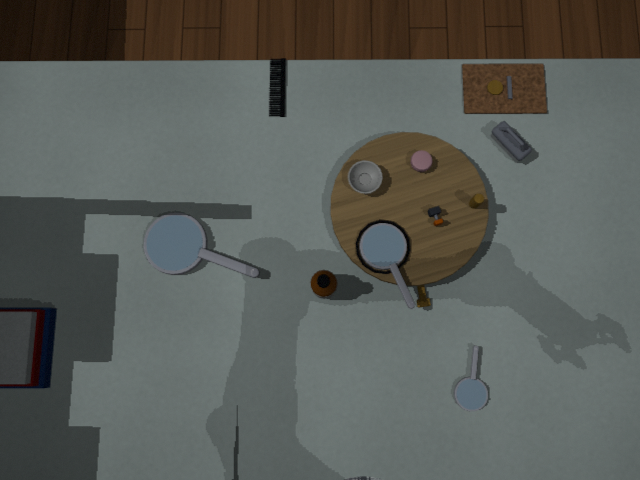

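View pics/scene0.png

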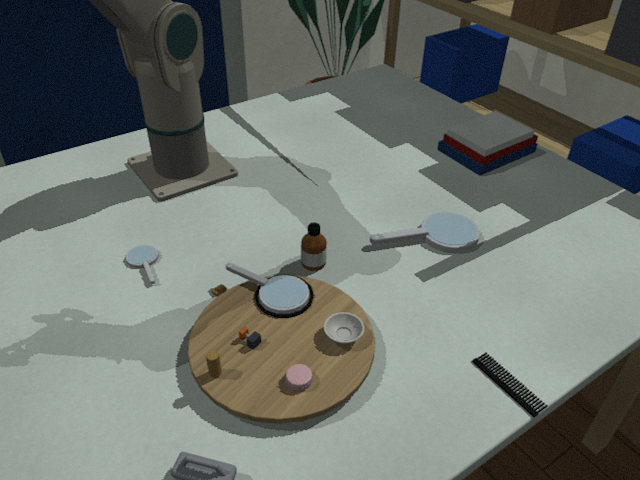

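View pics/top0c.png

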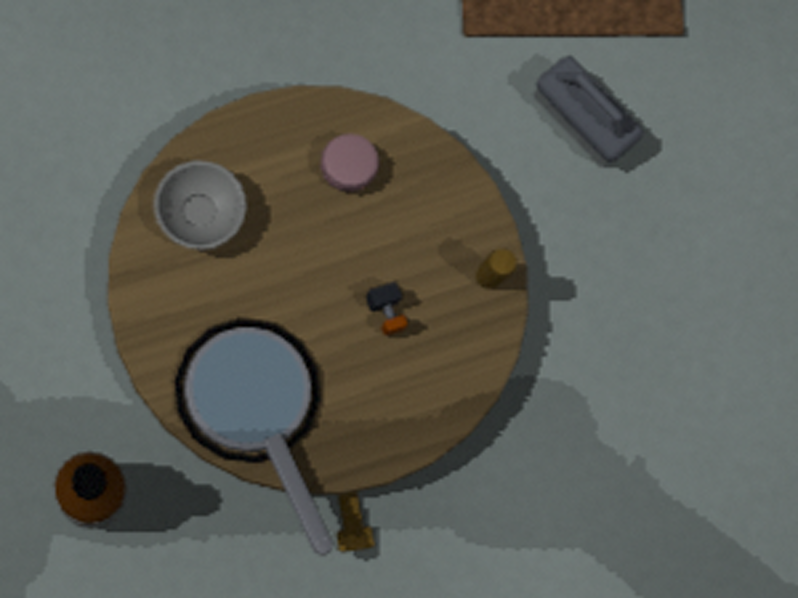

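Top picture: the mirrors are the large one at (175,243), the small one at (471,393) and the middle one at (385,245). The middle one lies in the black cradle on the tray with its handle out to (411,306), so it's the one meant, and the enlarged crop confirms it. The post is at (479,199), the buffer at (438,222), the pointer tab end at (424,305) and the jar at (323,283).

```bash
cat > h.py <<'E'
from cell import readout, optics, order
import numpy as np, cv2
from scipy.optimize import least_squares
def cam(c):
    d=optics.get_image(c); f=240/np.tan(np.radians(d["fovy"]/2)); return d,f
def proj(d,f,P):
    p=np.asarray(d["view"])[:3]@np.append(P,1.); return np.array([d["cx"]+f*p[0]/-p[2], d["cy"]-f*p[1]/-p[2]])
def unproj(d,f,u,z):
    V=np.asarray(d["view"]); R=V[:3,:3]; o=-R.T@V[:3,3]
    r=R.T@np.array([(u[0]-d["cx"])/f,-(u[1]-d["cy"])/f,-1]); return o+r*(z-o[2])/r[2]
def rot(a): return np.array([[np.cos(a),-np.sin(a)],[np.sin(a),np.cos(a)]])
E
python3 - <<'E'
from h import *
d,f=cam("top"); s,fs=cam("scene")
C=lambda x,y:(290+x/2.66,100+y/2.66)
pts={"mirror":((-60,75),42,C(249,388)),"balm":((75,-50),48,C(350,162)),"dish":((80,65),52,C(201,205)),"tray":((0,0),30,C(317.5,289)),"buf":((-51,-40),50,C(394,324))}
def res(p):
    return np.concatenate([unproj(d,f,u,z)[:2]-p[:2]-rot(p[2])@np.array(t) for t,z,u in pts.values()])
r=least_squares(res,[600,-100,.3]); print("tray",r.x); print(r.fun.reshape(-1,2).round(1))
post=unproj(d,f,C(502,264),75); tab=unproj(d,f,C(356,546),8); tip=unproj(d,f,C(322,549),48)
m=unproj(d,f,C(249,388),42)
c=r.x[:2]; 
print("post",post,np.linalg.norm(post[:2]-c),"tab",tab,np.linalg.norm(tab[:2]-c))
ap=np.arctan2(*(post[:2]-c)[::-1]); at=np.arctan2(*(tab[:2]-c)[::-1]); print("angles",ap,at,np.degrees(ap-at))
h=tip-m; print("mirror",m,"handle dir",np.arctan2(h[1],h[0]),np.linalg.norm(h[:2]))
for n,(t,z,u) in pts.items(): print(n,proj(s,fs,np.append(c+rot(r.x[2])@np.array(t),z)))
print("post scene",proj(s,fs,post),"tab",proj(s,fs,tab))
T=lambda x,y:c+rot(r.x[2])@np.array([x,y])
print("handle tucked pt r80,95,110",T(-67,-5),T(-67,-20),T(-67,-35),"jar",unproj(d,f,(323,283),95))
E
```

```text
tray [ 6.17226539e+02 -9.48141139e+01  3.19291746e-01]
[[ 1.6 -0.3]
 [ 1.  -0.2]
 [-1.3 -1.4]
 [-3.2 -0.4]
 [ 1.9  2.3]]
post [ 620.7353112  -219.12900734   75.        ] 124.36440086858188 tab [ 427.88152158 -121.24953576    8.        ] 191.18150290279664
angles -1.5425789423218774 -3.002874241786859 83.66875750213609
mirror [538.2689112  -42.70809595  42.        ] handle dir -2.744390343337938 125.1051612028487
mirror [281.61282194 291.04690335]
balm [296.25004791 371.43435753]
dish [342.48751665 326.71867527]
tray [280.29722716 336.63487189]
buf [240.40083605 328.6547501 ]
post scene [210.44264617 353.24434725] tab [215.96736269 286.5292401 ]
handle tucked pt r80,95,110 [ 555.18232547 -120.592314  ] [ 559.8907382 -134.8341836] [ 564.59915093 -149.07605319] jar [461.3908407   71.69461267  95.        ]
```

```bash
cat >> h.py <<'E'
def plan(wps,claw=0,cur=None):
    """wps: list of (x,y,z,yaw,nrows). print rows in tool axes (tool down)."""
    s=readout.read_state(); p=np.array(s["eef_pos"]); yaw=s["tool_rot"][2]
    if cur is not None: p=np.array(cur[:3],float); yaw=cur[3]
    X=[];W=[]
    for x,y,z,w,n in wps:
        tgt=np.array([x,y,z]); p0=p.copy(); y0=yaw; dw=(w-y0+np.pi)%(2*np.pi)-np.pi
        for i in range(1,n+1):
            g=p0+(tgt-p0)*i/n; e=g-p; c,sn=np.cos(yaw),np.sin(yaw)
            t=np.round([(e[0]*c+e[1]*sn)/100,(e[0]*sn-e[1]*c)/100,-e[2]/100],3); k=round(-dw/n/np.pi,4)
            X.append(t.tolist());W.append([0,0,k])
            p=p+100*np.array([t[0]*c+t[1]*sn,t[0]*sn-t[1]*c,-t[2]]); yaw-=k*np.pi
    import json; print(len(X),json.dumps({"claw":[claw]*len(X),"xyz":X,"twist":W}).replace("0.0,","0,")); print("end",p.round(1),round(yaw,3))
M=np.array([538.5,-43.5])
def push(th,gap=0,r=95,z=36,half=14.5,n=1):
    e=np.array([np.cos(th),np.sin(th)]); nn=np.array([-e[1],e[0]])
    q=M+r*e-(7+half+gap)*nn; return (q[0],q[1],z,th+np.pi,n)
E
python3 - <<'E'
from h import *
a=push(-2.744,25,z=150,n=11); print(a)
plan([a])
E
```

```text
(np.float64(432.9056045449329), np.float64(-37.41118661158874), 150, 0.3975926535897929, 11)
11 {"claw": [0, 0, 0, 0, 0, 0, 0, 0, 0, 0, 0], "xyz": [[0.359, -0.427, 0.074], [0.362, -0.425, 0.074], [0.363, -0.424, 0.074], [0.366, -0.421, 0.074], [0.368, -0.42, 0.074], [0.37, -0.418, 0.074], [0.372, -0.416, 0.073], [0.374, -0.414, 0.074], [0.377, -0.412, 0.074], [0.378, -0.41, 0.074], [0.38, -0.409, 0.074]], "twist": [[0, 0, -0.0016], [0, 0, -0.0016], [0, 0, -0.0016], [0, 0, -0.0016], [0, 0, -0.0016], [0, 0, -0.0016], [0, 0, -0.0016], [0, 0, -0.0016], [0, 0, -0.0016], [0, 0, -0.0016], [0, 0, -0.0016]]}
end [432.9 -37.4 150. ] 0.397
```

```bash
python3 -m jog '{"claw":[0,0,0,0,0,0,0,0,0,0,0,0],"xyz":[[0.36,-0.427,0.05],[0.362,-0.425,0.05],[0.363,-0.424,0.074],[0.366,-0.421,0.074],[0.368,-0.42,0.074],[0.37,-0.418,0.074],[0.372,-0.416,0.074],[0.374,-0.414,0.074],[0.377,-0.412,0.074],[0.378,-0.41,0.074],[0.38,-0.41,0.12],[0,0,0]],"twist":[[0,0,-0.0016],[0,0,-0.0016],[0,0,-0.0016],[0,0,-0.0016],[0,0,-0.0016],[0,0,-0.0016],[0,0,-0.0016],[0,0,-0.0016],[0,0,-0.0016],[0,0,-0.0016],[0,0,-0.0016],[0,0,0]]}'
python3 - <<'E'
from h import *
s=readout.read_state(); print(s["clock"],s["eef_pos"],s["tool_rot"],s["force"],s["qpos"][6])
plan([push(-2.744,25,z=36,n=4)])
E
```

```text
clock: 2.6
eef_pos: [434.4, -32.3, 149.7]
tool_rot: [-3.14, -0.001, 0.407]
force: [-0.6, -0.2, -1.3]
width: 0.0
gripper_force: 0.0
2.6 [434.43033634 -32.27604756 149.69543395] [-3.14012377e+00 -1.46208306e-03  4.06648449e-01] [-0.60523224 -0.16579652 -1.26636645] -1.1312831299134205
4 {"claw": [0, 0, 0, 0], "xyz": [[-0.009, 0.01, 0.284], [-0.008, 0.011, 0.284], [-0.009, 0.01, 0.285], [-0.008, 0.01, 0.284]], "twist": [[0, 0, 0.0007], [0, 0, 0.0007], [0, 0, 0.0007], [0, 0, 0.0007]]}
end [432.9 -37.4  36. ] 0.398
```

```bash
python3 -m jog '{"claw":[0,0,0,0,0,0],"xyz":[[-0.009,0.01,0.284],[-0.008,0.01,0.284],[-0.009,0.01,0.284],[-0.008,0.01,0.284],[0,0.1,0],[0,0,0]],"twist":[[0,0,0.0007],[0,0,0.0007],[0,0,0.0007],[0,0,0.0007],[0,0,0],[0,0,0]]}'
python3 - <<'E'
from h import *
T=-1.2515
plan([push(t,0) for t in np.linspace(-2.744,T-0.25,12)])
E
```

```text
clock: 3.35
eef_pos: [432.4, -55.6, 51.9]
tool_rot: [3.137, 0.014, 0.387]
force: [-0.1, -0.1, 0.2]
width: 0.2
gripper_force: 0.0
12 {"claw": [0, 0, 0, 0, 0, 0, 0, 0, 0, 0, 0, 0], "xyz": [[0.076, 0.084, 0.159], [-0.018, 0.108, -0.0], [-0.018, 0.109, -0.0], [-0.019, 0.108, -0.0], [-0.018, 0.109, -0.0], [-0.018, 0.108, -0.0], [-0.018, 0.109, -0.0], [-0.018, 0.108, -0.0], [-0.018, 0.108, -0.0], [-0.019, 0.109, -0.0], [-0.018, 0.108, -0.0], [-0.018, 0.109, -0.0]], "twist": [[0, 0, -0.0034], [0, 0, -0.036], [0, 0, -0.0359], [0, 0, -0.036], [0, 0, -0.0359], [0, 0, -0.036], [0, 0, -0.0359], [0, 0, -0.036], [0, 0, -0.0359], [0, 0, -0.036], [0, 0, -0.036], [0, 0, -0.0359]]}
end [ 523.7 -139.8   36. ] 1.64
```

```bash
python3 -m jog '{"claw":[0,0],"xyz":[[0,0,0],[0,0,0]],"twist":[[0,0,0],[0,0,0]]}'
python3 -c "
from h import *
s=readout.read_state();print(s['qpos'],s['qd'],s['force'])"
```

```text
clock: 3.6
eef_pos: [431.9, -53.6, 51.9]
tool_rot: [3.138, 0.014, 0.39]
force: [-0.3, 0.3, -0.4]
width: 0.0
gripper_force: 0.0
[ 0.11219339  0.67327827 -0.08790191  2.23087016  0.25291234  0.25832759
 -1.38273206] [-1.38153841e-03  4.40253912e-03 -1.86500277e-03  1.38405355e-03
  7.94288908e-03  7.33203537e-05 -9.01483679e-03] [-0.31229441  0.26363449 -0.44331399]
```

```bash
python3 - <<'E'
from h import *
plan([push(-2.744,20,r=72,z=52,n=2),push(-2.744,20,r=72,z=36,n=2)])
E
```

```text
4 {"claw": [0, 0, 0, 0], "xyz": [[0.151, -0.049, -0.001], [0.151, -0.048, -0.0], [-0, -0, 0.08], [-0, -0, 0.08]], "twist": [[0, 0, -0.0012], [0, 0, -0.0012], [0, 0, 0.0], [0, 0, 0.0]]}
end [456.1 -33.1  36. ] 0.398
```

```bash
python3 -m jog '{"claw":[0,0,0,0,0],"xyz":[[0.15,-0.05,0],[0.15,-0.05,0],[0,0,0.08],[0,0,0.08],[0,0,0]],"twist":[[0,0,0],[0,0,0],[0,0,0],[0,0,0],[0,0,0]]}'
python3 - <<'E'
from h import *
print(readout.read_state()["qpos"])
L=np.linspace(-2.744,-1.75,10)
plan([push(-2.744,4,r=72,n=1)]+[push(t,0,r=72+i) for i,t in enumerate(L)])
E
```

```text
clock: 4.22
eef_pos: [454.0, -33.6, 33.9]
tool_rot: [3.139, 0.018, 0.39]
force: [-0.8, 0.5, 0.4]
width: 0.1
gripper_force: 0.0
[ 0.06245653  0.72346082 -0.08392833  2.18047408  0.25042286  0.26264401
 -1.42480018]
11 {"claw": [0, 0, 0, 0, 0, 0, 0, 0, 0, 0, 0], "xyz": [[0.022, 0.164, -0.021], [-0, 0.04, -0.0], [-0.029, 0.082, -0.0], [-0.029, 0.082, -0.0], [-0.03, 0.084, -0.0], [-0.029, 0.085, -0.0], [-0.029, 0.087, -0.0], [-0.029, 0.087, -0.0], [-0.029, 0.088, -0.0], [-0.028, 0.09, -0.0], [-0.029, 0.09, -0.0]], "twist": [[0, 0, -0.0025], [0, 0, -0.0], [0, 0, -0.0352], [0, 0, -0.0352], [0, 0, -0.0351], [0, 0, -0.0352], [0, 0, -0.0351], [0, 0, -0.0352], [0, 0, -0.0351], [0, 0, -0.0352], [0, 0, -0.0351]]}
end [ 502.9 -119.3   36. ] 1.391
```

```bash
python3 -m jog '{"claw":[0,0,0,0,0,0],"xyz":[[0.022,0.164,-0.02],[0,0.04,0],[-0.029,0.082,0],[-0.029,0.082,0],[-0.03,0.084,0],[0,0,0]],"twist":[[0,0,-0.0025],[0,0,0],[0,0,-0.035],[0,0,-0.035],[0,0,-0.035],[0,0,0]]}'
python3 - <<'E'
from h import *
d,f=cam("top"); cv2.imwrite("pics/top1.png",cv2.resize(d["color"][150:330,320:560,::-1],None,fx=3,fy=3))
E
```

```text
clock: 4.97
eef_pos: [469.1, -77.5, 36.9]
tool_rot: [-3.139, 0.015, 0.725]
force: [0.7, -0.0, -0.9]
width: -0.1
gripper_force: 0.0
```

View pics/top1.png

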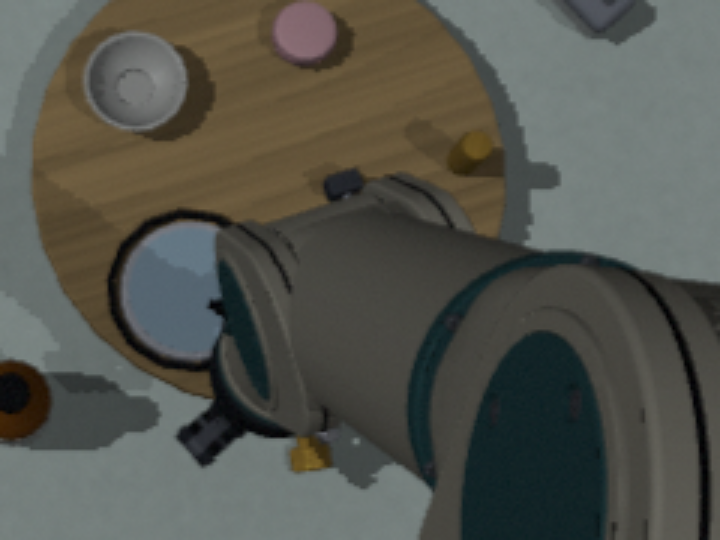

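The arm hides the handle in this view, but the handle has left its old spot at about (411,306). I'll continue the swing.

```bash
python3 - <<'E'
from h import *
T=-1.2515
L=np.linspace(-2.40,T-0.2,11)
plan([push(t,0,r=76+1.4*i) for i,t in enumerate(L)])
E
```

```text
11 {"claw": [0, 0, 0, 0, 0, 0, 0, 0, 0, 0, 0], "xyz": [[-0.02, 0.006, 0.01], [-0.031, 0.075, -0.0], [-0.031, 0.075, -0.0], [-0.031, 0.077, -0.0], [-0.031, 0.078, -0.0], [-0.03, 0.08, -0.0], [-0.031, 0.081, -0.0], [-0.03, 0.082, -0.0], [-0.031, 0.084, -0.0], [-0.03, 0.085, -0.0], [-0.03, 0.086, -0.0]], "twist": [[0, 0, -0.0054], [0, 0, -0.0302], [0, 0, -0.0302], [0, 0, -0.0302], [0, 0, -0.0301], [0, 0, -0.0302], [0, 0, -0.0302], [0, 0, -0.0302], [0, 0, -0.0302], [0, 0, -0.0302], [0, 0, -0.0302]]}
end [ 527.9 -135.4   36. ] 1.69
```

```bash
python3 -m jog '{"claw":[0,0,0,0,0,0,0,0,0,0,0,0],"xyz":[[-0.02,0.006,0.01],[-0.031,0.075,0],[-0.031,0.075,0],[-0.031,0.077,0],[-0.031,0.078,0],[-0.03,0.08,0],[-0.031,0.081,0],[-0.03,0.082,0],[-0.031,0.084,0],[-0.03,0.085,0],[-0.03,0.086,0],[0,0,0]],"twist":[[0,0,-0.005],[0,0,-0.03],[0,0,-0.03],[0,0,-0.03],[0,0,-0.03],[0,0,-0.03],[0,0,-0.03],[0,0,-0.03],[0,0,-0.03],[0,0,-0.03],[0,0,-0.03],[0,0,0]]}'
python3 - <<'E'
from h import *
d,f=cam("scene"); cv2.imwrite("pics/sc1.png",cv2.resize(d["color"][230:430,160:400,::-1],None,fx=3,fy=3))
plan([push(-1.2515-.1,0,r=93,n=4)])
E
```

```text
clock: 6.52
eef_pos: [528.3, -135.3, 35.5]
tool_rot: [-3.128, 0.007, 1.684]
force: [-0.5, 0.7, -0.4]
width: 0.0
gripper_force: 0.0
4 {"claw": [0, 0, 0, 0], "xyz": [[-0.012, 0.023, -0.001], [-0.013, 0.023, -0.002], [-0.013, 0.023, -0.001], [-0.014, 0.022, -0.001]], "twist": [[0, 0, -0.0084], [0, 0, -0.0084], [0, 0, -0.0084], [0, 0, -0.0084]]}
end [ 537.7 -138.9   36. ] 1.789
```

View pics/sc1.png

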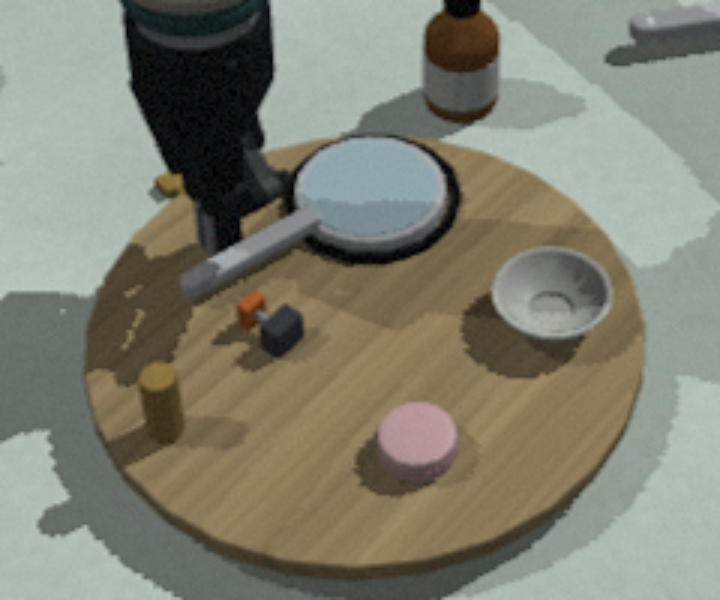

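The scene crop shows the mirror flat in its cradle, the handle against the shut fingers, and its end at crop (195,283), just short of the orange buffer at (251,310).

```bash
python3 - <<'E'
from h import *
d,f=cam("scene")
c=lambda x,y:(160+x/3,230+y/3)
# handle top centre line: end top ~ (203,272), root (312,217)
a=unproj(d,f,c(203,270),48)[:2]; b=unproj(d,f,c(312,217),48)[:2]; m=unproj(d,f,c(371,191),42)[:2]
print(a,b,m, np.arctan2(*(a-b)[::-1]), np.arctan2(*(a-m)[::-1]))
s=readout.read_state(); print(s["force"],s["eef_pos"])
E
```

```text
[ 550.89928445 -156.52535836] [548.8879172  -85.39695219] [544.39002492 -42.87785411] -1.5425258862881424 -1.5135829668110086
[-0.04572708 -1.04250351 -0.84545243] [ 527.71453005 -135.1597353    35.5642481 ]
```

```bash
python3 - <<'E'
from h import *
T=-1.2515
plan([push(t,0,r=91) for t in (T-.16,T-.12,T-.09,T-.06)])
E
```

```text
4 {"claw": [0, 0, 0, 0], "xyz": [[-0.02, 0.038, -0.004], [-0.008, 0.036, -0.0], [-0.006, 0.028, -0.0], [-0.006, 0.027, -0.0]], "twist": [[0, 0, -0.0146], [0, 0, -0.0127], [0, 0, -0.0096], [0, 0, -0.0095]]}
end [ 541.  -136.9   36. ] 1.83
```

```bash
python3 -m jog '{"claw":[0,0,0,0,0,0],"xyz":[[-0.02,0.038,0],[-0.008,0.036,0],[-0.006,0.028,0],[-0.006,0.027,0],[0,0,0],[0,0,0]],"twist":[[0,0,-0.0146],[0,0,-0.0127],[0,0,-0.0096],[0,0,-0.0095],[0,0,0],[0,0,0]]}'
python3 - <<'E'
from h import *
d,f=cam("scene"); cv2.imwrite("pics/sc2.png",cv2.resize(d["color"][280:360,200:300,::-1],None,fx=7,fy=7,interpolation=cv2.INTER_CUBIC))
plan([push(-1.2515,0,r=91,n=4)])
E
```

```text
clock: 7.38
eef_pos: [541.8, -137.2, 35.6]
tool_rot: [-3.128, 0.005, 1.831]
force: [0.6, -0.8, -0.4]
width: -0.2
gripper_force: 0.0
4 {"claw": [0, 0, 0, 0], "xyz": [[-0.002, 0.012, -0.001], [-0.002, 0.012, -0.001], [-0.002, 0.013, -0.001], [-0.002, 0.012, -0.0]], "twist": [[0, 0, -0.0047], [0, 0, -0.0047], [0, 0, -0.0047], [0, 0, -0.0047]]}
end [ 546.7 -136.6   36. ] 1.89
```

View pics/sc2.png

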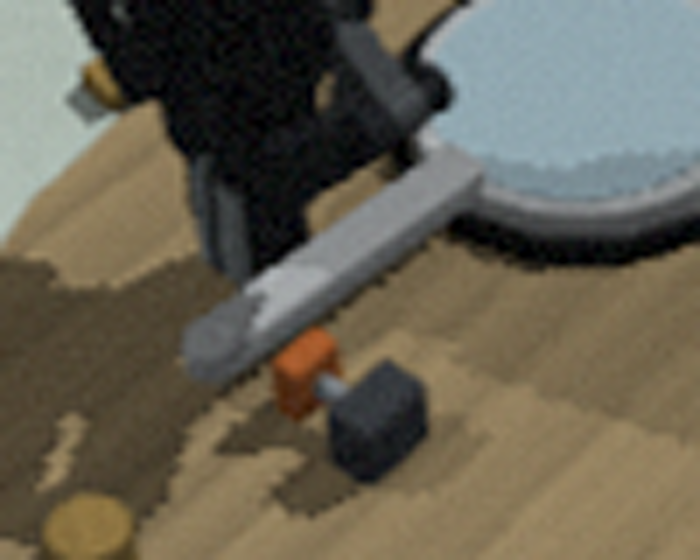

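The handle is now a few millimetres short of the buffer, with a gap between its edge and the orange block at crop (300,345). I'll feel forward slowly.

```bash
python3 -m jog '{"claw":[0,0,0,0,0],"xyz":[[-0.002,0.012,0],[-0.002,0.012,0],[-0.002,0.01,0],[0,0,0],[0,0,0]],"twist":[[0,0,-0.0047],[0,0,-0.0047],[0,0,-0.0047],[0,0,0],[0,0,0]]}'; python3 -m jog '{"claw":[0,0,0],"xyz":[[0,0.01,0],[0,0,0],[0,0,0]],"twist":[[0,0,-0.003],[0,0,0],[0,0,0]]}'
```

```text
clock: 8.05
eef_pos: [545.1, -136.8, 35.5]
tool_rot: [-3.127, 0.004, 1.876]
force: [0.6, -0.4, 0.6]
width: -0.1
gripper_force: 0.1
clock: 8.43
eef_pos: [546.1, -136.5, 35.6]
tool_rot: [-3.127, 0.004, 1.885]
force: [-0.9, -0.1, 1.1]
width: -0.2
gripper_force: 0.2
```

```bash
python3 -m jog '{"claw":[0,0,0],"xyz":[[0,0.01,0],[0,0,0],[0,0,0]],"twist":[[0,0,-0.003],[0,0,0],[0,0,0]]}'
```

```text
clock: 8.8
eef_pos: [547.0, -136.1, 35.5]
tool_rot: [-3.127, 0.004, 1.895]
force: [-1.0, -0.2, -1.1]
width: 0.3
gripper_force: 0.2
```

Averaging the force noise over several readings is only possible across rows, so I'll take single 1 mm steps.

```bash
for i in 1; do python3 -m jog '{"claw":[0,0],"xyz":[[0,0.01,0],[0,0,0]],"twist":[[0,0,0],[0,0,0]]}' | grep -E 'eef|^force'; python3 -m jog '{"claw":[0],"xyz":[[0,0,0]],"twist":[[0,0,0]]}'| grep -E 'eef|^force'; python3 -m jog '{"claw":[0],"xyz":[[0,0,0]],"twist":[[0,0,0]]}'| grep -E 'eef|^force';done
```

```text
eef_pos: [548.0, -135.8, 35.5]
force: [0.3, -0.1, -0.0]
eef_pos: [548.0, -135.8, 35.5]
force: [-0.1, -0.5, 0.6]
eef_pos: [548.0, -135.8, 35.5]
force: [-0.7, -0.3, -0.3]
```

```bash
python3 -m jog '{"claw":[0,0,0],"xyz":[[0,0.01,0],[0,0,0],[0,0,0]],"twist":[[0,0,0],[0,0,0],[0,0,0]]}' | grep -E 'eef|^force'; python3 -m jog '{"claw":[0],"xyz":[[0,0,0]],"twist":[[0,0,0]]}'| grep -E 'eef|^force'
python3 - <<'E'
from h import *
d,f=cam("scene"); cv2.imwrite("pics/sc3.png",cv2.resize(d["color"][280:360,200:300,::-1],None,fx=7,fy=7,interpolation=cv2.INTER_CUBIC))
E
```

```text
eef_pos: [549.0, -135.5, 35.5]
force: [0.3, 0.4, -0.3]
eef_pos: [548.9, -135.6, 35.5]
force: [0.4, -0.8, -0.1]
```

View pics/sc3.png

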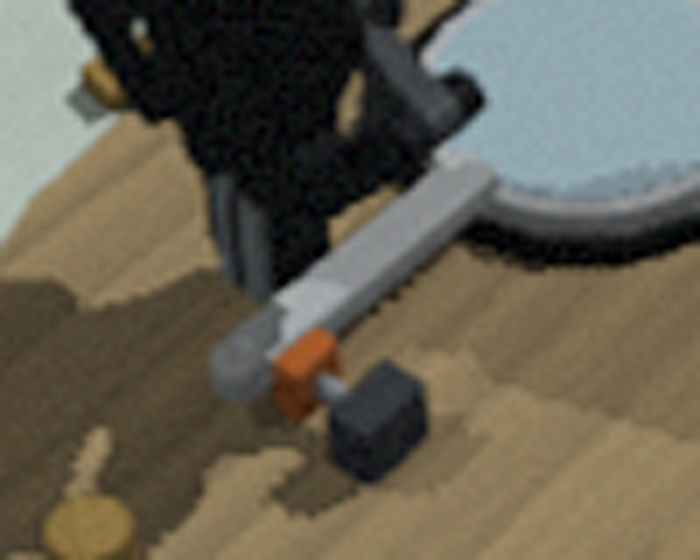

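The handle's edge is now just at the orange face, which hasn't moved yet. I'll continue in smaller steps.

```bash
python3 -m jog '{"claw":[0,0,0],"xyz":[[0,0.007,0],[0,0,0],[0,0,0]],"twist":[[0,0,0],[0,0,0],[0,0,0]]}' | grep -E 'eef|^force'; python3 -m jog '{"claw":[0],"xyz":[[0,0,0]],"twist":[[0,0,0]]}'| grep -E 'eef|^force'
```

```text
eef_pos: [549.5, -135.4, 35.5]
force: [-1.2, -0.4, -0.1]
eef_pos: [549.6, -135.3, 35.5]
force: [-0.6, -0.2, 0.3]
```

```bash
python3 -m jog '{"claw":[0,0,0],"xyz":[[0,0.006,0],[0,0,0],[0,0,0]],"twist":[[0,0,0],[0,0,0],[0,0,0]]}' | grep -E 'eef|^force'; python3 -m jog '{"claw":[0],"xyz":[[0,0,0]],"twist":[[0,0,0]]}'| grep -E 'eef|^force'
```

```text
eef_pos: [549.9, -135.3, 35.5]
force: [-1.3, -1.4, 0.7]
eef_pos: [549.9, -135.3, 35.4]
force: [-1.9, -1.5, 0.6]
```

Contact is beginning: about 2 N, and the TCP lags its command.

```bash
python3 -m jog '{"claw":[0,0,0],"xyz":[[0,0.006,0],[0,0,0],[0,0,0]],"twist":[[0,0,0],[0,0,0],[0,0,0]]}' | grep -E 'eef|^force'; python3 -m jog '{"claw":[0],"xyz":[[0,0,0]],"twist":[[0,0,0]]}'| grep -E 'eef|^force'
```

```text
eef_pos: [550.2, -135.2, 35.4]
force: [-3.2, -1.8, 1.9]
eef_pos: [550.2, -135.2, 35.4]
force: [-2.7, -1.8, 2.8]
```

```bash
python3 -m jog '{"claw":[0,0,0],"xyz":[[0,0.006,0],[0,0,0],[0,0,0]],"twist":[[0,0,0],[0,0,0],[0,0,0]]}' | grep -E 'eef|^force'; python3 -m jog '{"claw":[0],"xyz":[[0,0,0]],"twist":[[0,0,0]]}'| grep -E 'eef|^force'
```

```text
eef_pos: [550.5, -135.2, 35.4]
force: [-4.8, -0.7, 3.7]
eef_pos: [550.5, -135.2, 35.4]
force: [-4.7, -1.8, 3.0]
```

```bash
python3 -m jog '{"claw":[0,0,0],"xyz":[[0,0.007,0],[0,0,0],[0,0,0]],"twist":[[0,0,0],[0,0,0],[0,0,0]]}' | grep -E 'eef|^force'; python3 -m jog '{"claw":[0],"xyz":[[0,0,0]],"twist":[[0,0,0]]}'| grep -E 'eef|^force'
```

```text
eef_pos: [550.6, -135.1, 35.4]
force: [-5.6, -2.6, 5.0]
eef_pos: [550.6, -135.2, 35.4]
force: [-5.5, -2.3, 4.4]
```

```bash
python3 -m jog '{"claw":[0,0,0,0],"xyz":[[0,0.007,0],[0,0,0],[0,0,0],[0,0,0]],"twist":[[0,0,0],[0,0,0],[0,0,0],[0,0,0]]}' | grep -E 'eef|^force'; python3 -m jog '{"claw":[0],"xyz":[[0,0,0]],"twist":[[0,0,0]]}'| grep -E 'eef|^force'
```

```text
eef_pos: [550.8, -135.1, 35.3]
force: [-7.7, -3.0, 5.9]
eef_pos: [550.7, -135.1, 35.3]
force: [-5.8, -2.5, 5.5]
```

```bash
python3 -m jog '{"claw":[0,0,0,0,0],"xyz":[[0,0.008,0],[0,0,0],[0,0,0],[0,0,0],[0,0,0]],"twist":[[0,0,0],[0,0,0],[0,0,0],[0,0,0],[0,0,0]]}' | grep -E 'eef|^force'; python3 -m jog '{"claw":[0,0,0,0,0,0],"xyz":[[0,-0.01,0],[0,-0.02,0],[0,-0.1,0],[0,-0.2,0],[0,0,-0.6],[0,0,-0.6]],"twist":[[0,0,0],[0,0,0],[0,0,0],[0,0,0],[0,0,0],[0,0,0]]}'
python3 - <<'E'
from h import *
d,f=cam("top")
print("post",[b["rect"] for b in optics.boxes_of("top","post")])
c=np.array([617.2,-94.8]); ap=-1.5426
for k in (0,30,60,84):
    a=ap-np.radians(k); print(k,c+125*np.array([np.cos(a),np.sin(a)]))
print(readout.read_state()["qpos"])
cv2.imwrite("pics/top2.png",cv2.resize(d["color"][100:325,290:590,::-1],None,fx=2.66,fy=2.66,interpolation=cv2.INTER_CUBIC))
# yaw options: tool y tangential
E
```

```text
eef_pos: [550.9, -135.1, 35.3]
force: [-7.9, -2.7, 6.6]
clock: 14.35
eef_pos: [523.8, -142.9, 157.0]
tool_rot: [-3.128, 0.003, 1.896]
force: [1.3, -0.2, 0.3]
width: 0.6
gripper_force: 0.0
post [[328.5, 131.2, 131.0, 156.9]]
0 [ 620.72407385 -219.75031374]
30 [ 557.77678061 -204.77218283]
60 [ 510.75189101 -160.32709435]
84 [ 493.30254318 -111.36563288]
[ 0.66588376  0.66561328 -0.7186145   1.86665254  0.59497315  0.83351196
 -0.03829994]
```

```bash
python3 - <<'E'
from h import *
plan([(620.7,-219.8,157,1.599,3),(620.7,-219.8,46,1.599,3)],claw=.6)
E
```

```text
6 {"claw": [0.6, 0.6, 0.6, 0.6, 0.6, 0.6], "xyz": [[-0.342, 0.209, 0.016], [-0.319, 0.241, 0.017], [-0.294, 0.272, 0.016], [-0, -0, 0.37], [-0, -0, 0.37], [-0, -0, 0.37]], "twist": [[0, 0, 0.0315], [0, 0, 0.0315], [0, 0, 0.0315], [0, 0, -0.0], [0, 0, -0.0], [0, 0, -0.0]]}
end [ 620.7 -219.8   46. ] 1.599
```

View pics/top2.png

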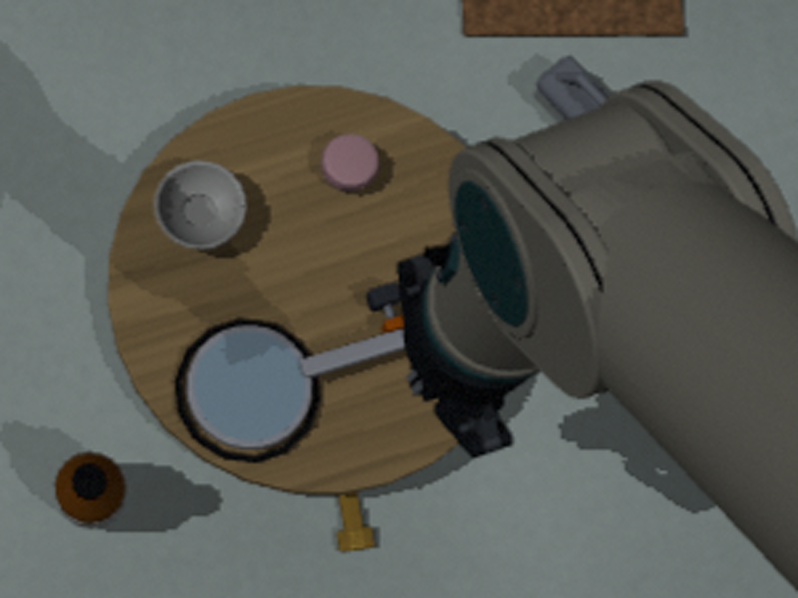

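The handle is tucked against the buffer, the mirror is in its cradle, and nothing else has moved. Next is the post.

```bash
python3 -m jog '{"claw":[0.6,0.6,0.6,0.6],"xyz":[[-0.342,0.209,0],[-0.319,0.241,0],[-0.294,0.272,0],[0,0,0]],"twist":[[0,0,0.0315],[0,0,0.0315],[0,0,0.0315],[0,0,0]]}'
python3 - <<'E'
from h import *
plan([(620.7,-219.8,46,1.599,3)],claw=.6)
E
```

```text
clock: 14.95
eef_pos: [617.5, -222.9, 154.5]
tool_rot: [-3.132, 0.009, 1.595]
force: [-0.8, 0.9, -0.1]
width: 51.2
gripper_force: 0.0
3 {"claw": [0.6, 0.6, 0.6], "xyz": [[0.01, 0.011, 0.362], [0.01, 0.011, 0.362], [0.01, 0.011, 0.361]], "twist": [[0, 0, -0.0005], [0, 0, -0.0005], [0, 0, -0.0005]]}
end [ 620.7 -219.8   46. ] 1.599
```

```bash
python3 -m jog '{"claw":[0.6,0.6,0.6,0.6,0.3,0.3,0.3],"xyz":[[0.01,0.011,0.36],[0.01,0.011,0.36],[0.01,0.011,0.36],[0,0,0],[0,0,0],[0,0,0],[0,0,0]],"twist":[[0,0,0],[0,0,0],[0,0,0],[0,0,0],[0,0,0],[0,0,0],[0,0,0]]}'
cat >> h.py <<'E'
Cn=np.array([617.2,-94.8])
def arc(k,z=46,n=1,r=125):
    a=-1.5426-np.radians(k); q=Cn+r*np.array([np.cos(a),np.sin(a)]); return (q[0],q[1],z,a+np.pi,n)
E
python3 - <<'E'
from h import *
plan([arc(k) for k in np.arange(4,45,4)],claw=.3)
E
```

```text
clock: 15.82
eef_pos: [620.2, -218.1, 49.4]
tool_rot: [-3.135, 0.008, 1.598]
force: [4.9, 1.9, 2.6]
width: 26.0
gripper_force: 2.4
11 {"claw": [0.3, 0.3, 0.3, 0.3, 0.3, 0.3, 0.3, 0.3, 0.3, 0.3, 0.3], "xyz": [[-0.014, -0.082, 0.034], [0.003, -0.088, 0.0], [0.003, -0.087, 0.0], [0.003, -0.087, 0.0], [0.003, -0.087, 0.0], [0.003, -0.088, 0.0], [0.004, -0.087, 0.0], [0.003, -0.087, 0.0], [0.003, -0.087, 0.0], [0.003, -0.087, 0.0], [0.003, -0.087, 0.0]], "twist": [[0, 0, 0.022], [0, 0, 0.0222], [0, 0, 0.0223], [0, 0, 0.0222], [0, 0, 0.0222], [0, 0, 0.0222], [0, 0, 0.0223], [0, 0, 0.0222], [0, 0, 0.0222], [0, 0, 0.0222], [0, 0, 0.0222]]}
end [ 533.  -187.1   46. ] 0.831
```

```bash
python3 -m jog '{"claw":[0.3,0.3,0.3,0.3,0.3,0.3,0.3,0.3,0.3,0.3,0.3,0.3],"xyz":[[-0.008,-0.05,0],[-0.004,-0.087,0],[0.003,-0.087,0],[0.003,-0.087,0],[0.003,-0.087,0],[0.003,-0.087,0],[0.003,-0.087,0],[0.003,-0.087,0],[0.003,-0.087,0],[0.003,-0.087,0],[0.003,-0.087,0],[0,0,0]],"twist":[[0,0,0.015],[0,0,0.0222],[0,0,0.0222],[0,0,0.0222],[0,0,0.0222],[0,0,0.0222],[0,0,0.0222],[0,0,0.0222],[0,0,0.0222],[0,0,0.0222],[0,0,0.0222],[0,0,0]]}'
python3 - <<'E'
from h import *
d,f=cam("scene"); cv2.imwrite("pics/sc4.png",cv2.resize(d["color"][230:430,160:400,::-1],None,fx=3,fy=3))
s=readout.read_state(); v=s["eef_pos"][:2]-Cn; k0=np.degrees(-1.5426-np.arctan2(v[1],v[0])); print("at",k0,np.linalg.norm(v),s["qpos"])
plan([arc(k,z=s["eef_pos"][2]) for k in np.linspace(k0+3.6,76,10)],claw=.3)
E
```

```text
clock: 17.32
eef_pos: [533.0, -189.6, 49.2]
tool_rot: [-3.139, 0.015, 0.854]
force: [1.6, 0.1, 0.8]
width: 25.7
gripper_force: 0.6
at 43.201516040497836 127.22578170052121 [ 0.48912101  0.79049899 -0.32080464  1.87891117  0.46318586  0.55716049
 -0.86019763]
10 {"claw": [0.3, 0.3, 0.3, 0.3, 0.3, 0.3, 0.3, 0.3, 0.3, 0.3], "xyz": [[0.025, -0.078, -0.0], [0.002, -0.071, -0.0], [0.002, -0.071, -0.0], [0.002, -0.071, -0.0], [0.002, -0.07, -0.0], [0.002, -0.071, -0.0], [0.002, -0.071, -0.0], [0.002, -0.071, -0.0], [0.003, -0.07, -0.0], [0.001, -0.071, -0.0]], "twist": [[0, 0, 0.023], [0, 0, 0.018], [0, 0, 0.018], [0, 0, 0.0181], [0, 0, 0.018], [0, 0, 0.018], [0, 0, 0.018], [0, 0, 0.0181], [0, 0, 0.018], [0, 0, 0.018]]}
end [ 496.8 -128.5   48.9] 0.273
```

View pics/sc4.png

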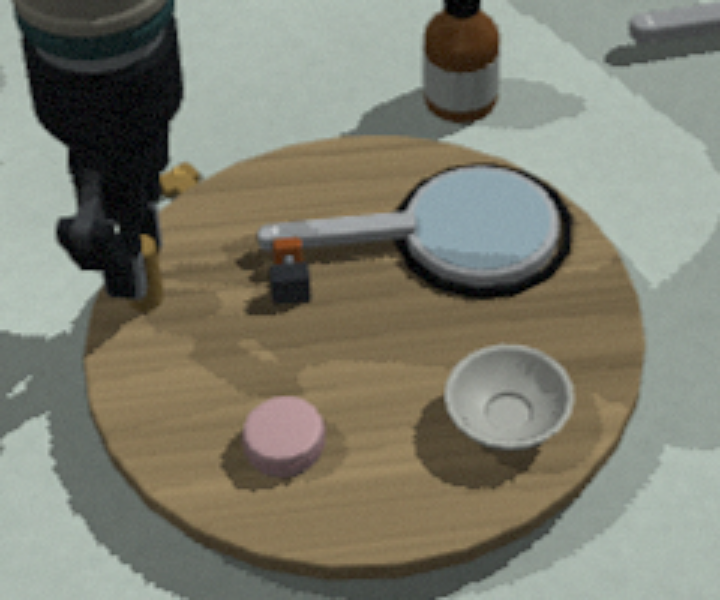

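The tray turns with the post, the handle is still against the buffer, and the dish and balm are in place.

```bash
python3 -m jog '{"claw":[0.3,0.3,0.3,0.3,0.3,0.3,0.3,0.3,0.3,0.3,0.3,0.3],"xyz":[[0.01,-0.078,0],[0.01,-0.071,0],[0.007,-0.071,0],[0.002,-0.071,0],[0.002,-0.071,0],[0.002,-0.071,0],[0.002,-0.071,0],[0.002,-0.071,0],[0.002,-0.071,0],[0.002,-0.071,0],[0,0,0],[0,0,0]],"twist":[[0,0,0.023],[0,0,0.018],[0,0,0.018],[0,0,0.018],[0,0,0.018],[0,0,0.018],[0,0,0.018],[0,0,0.018],[0,0,0.018],[0,0,0.018],[0,0,0],[0,0,0]]}'
cat >> h.py <<'E'
def handle_check():
    # tray yaw from dish & balm & mirror boxes in scene, post by colour
    for c in ("top","scene"):
        d,f=cam(c)
        for l,z in (("dish",41),("balm",39),("mirror",36),("plinth",4),("post",52),("buffer",41)):
            for b in optics.boxes_of(c,l)[:2]:
                x,y,w,h=b["rect"]; p=unproj(d,f,(x+w/2,y+h/2),z)[:2]
                print(c,l,round(b["score"],2),np.round(b["rect"]),p.round(1),"ang",round(float(np.degrees(np.arctan2(*(p-Cn)[::-1]))),1))
E
python3 - <<'E'
from h import *
handle_check()
s=readout.read_state(); v=s["eef_pos"][:2]-Cn; k0=np.degrees(-1.5426-np.arctan2(v[1],v[0])); print("at",k0,np.linalg.norm(v),s["qpos"])
E
```

```text
clock: 18.88
eef_pos: [496.0, -129.3, 48.2]
tool_rot: [3.136, 0.016, 0.272]
force: [-0.6, -2.7, 1.4]
width: 25.8
gripper_force: 1.7
top dish 0.9 [407. 137.  34.  36.] [ 718.9 -125.1] ang -16.6
top mirror 0.77 [143. 213. 116.  66.] [539.9 306.8] ang 100.9
top mirror 0.69 [454. 346.  28.  64.] [ 292.2 -192.5] ang -163.3
top plinth 0.78 [418. 284.  14.  20.] [ 449.5 -125.1] ang -169.8
top plinth 0.51 [343. 170.  59.  76.] [623.1 -24.5] ang 85.2
top post 0.71 [328. 131. 154. 156.] [607.2 -84.9] ang 135.4
top buffer 0.5 [397. 231.  11.  10.] [558.4 -79. ] ang 164.9
scene dish 0.95 [275. 359.  44.  36.] [ 709.2 -120.1] ang -15.4
scene dish 0.33 [168. 451.  73.  29.] [ 761.3 -300.3] ang -55.0
scene balm 0.92 [218. 351.  27.  19.] [ 622.3 -188.3] ang -86.9
scene mirror 0.94 [370. 210. 108.  42.] [544.2 294.9] ang 100.6
scene mirror 0.86 [129. 245.  30.  37.] [ 325. -217.] ang -157.3
scene post 0.64 [186. 276. 184. 146.] [ 654.9 -120. ] ang -33.8
at 75.76246831024655 125.89087382781065 [ 0.28301753  0.73297605 -0.13705526  2.02591354  0.26065326  0.41179765
 -1.35949421]
```

```bash
python3 -m jog '{"claw":[0.3,0.3,0.3,0.3,0.3,0.3],"xyz":[[0.002,-0.067,0],[0.002,-0.067,0],[0.002,-0.067,0],[0,0,0],[0,0,0],[0,0,0]],"twist":[[0,0,0.0172],[0,0,0.0172],[0,0,0.0172],[0,0,0],[0,0,0],[0,0,0]]}'
python3 -m jog '{"claw":[0.5,0.5,0.5,0.5,0.5,0.5],"xyz":[[0,0.02,0],[0,0,0],[0,0,-0.2],[0,0,-0.4],[0,0,-0.5],[0,0,0]],"twist":[[0,0,0],[0,0,0],[0,0,0],[0,0,0],[0,0,0],[0,0,0]]}'
python3 -m jog '{"claw":[0.5,0.5,0.5,0.5,0.5,0.5],"xyz":[[0,0.4,-0.2],[0,0.5,-0.2],[0,0.5,0],[0,0.5,0],[0,0.5,0],[0,0,0]],"twist":[[0,0,0],[0,0,0],[0,0,0],[0,0,0],[0,0,0],[0,0,0]]}'
python3 - <<'E'
from h import *
d,f=cam("top"); cv2.imwrite("pics/top3.png",cv2.resize(d["color"][100:325,290:590,::-1],None,fx=2.66,fy=2.66,interpolation=cv2.INTER_CUBIC))
E
```

```text
clock: 20.32
eef_pos: [493.2, -107.7, 47.8]
tool_rot: [3.135, 0.013, 0.111]
force: [-0.3, -0.3, 0.1]
width: 25.8
gripper_force: 0.2
clock: 21.08
eef_pos: [497.4, -109.6, 161.4]
tool_rot: [3.133, 0.006, 0.11]
force: [-0.2, -0.2, -0.9]
width: 42.8
gripper_force: 0.0
clock: 21.82
eef_pos: [519.6, -352.9, 197.9]
tool_rot: [3.132, 0.016, 0.103]
force: [-0.2, 1.0, -1.7]
width: 42.8
gripper_force: 0.0
```

View pics/top3.png

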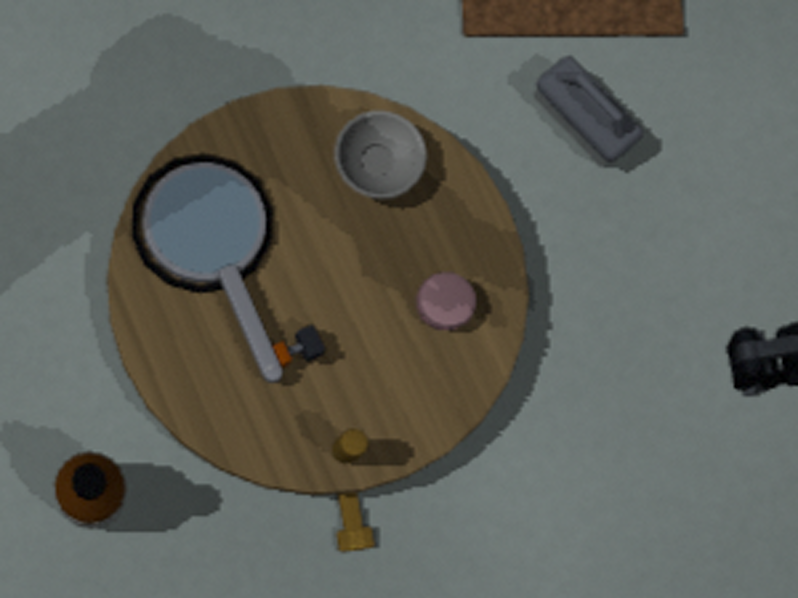

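The post at crop (352,442) sits in line with the tab, whose end is at (356,546). The handle is still against the orange buffer. I'll check it numerically.

```bash
python3 - <<'E'
from h import *
d,f=cam("top")
C=lambda x,y:(290+x/2.66,100+y/2.66)
pts=[((-60,75),42,C(206,220)),((75,-50),48,C(447,299)),((80,65),52,C(381,154)),((0,0),30,C(317.5,289))]
r=least_squares(lambda p:np.concatenate([unproj(d,f,u,z)[:2]-p[:2]-rot(p[2])@np.array(t) for t,z,u in pts]),[615,-95,-1.1]).x
post=unproj(d,f,C(352,442),75)[:2]; tab=unproj(d,f,C(356,546),8)[:2]; tabi=unproj(d,f,C(350,500),8)[:2]
print(r)
for c in (r[:2],Cn,np.array([614.,-95.2])):
    u=(tab-c)/np.linalg.norm(tab-c); v=post-c; print("offline mm",u[0]*v[1]-u[1]*v[0])
tray=lambda q:rot(r[2]).T@(q-r[:2])
print("mirror",tray(unproj(d,f,C(206,220),42)[:2]),"handle end",tray(unproj(d,f,C(272,372),48)[:2]),"root",tray(unproj(d,f,C(230,268),48)[:2]))
E
```

```text
[617.0806062  -96.23603136  -1.15406037]
offline mm -2.445122308691257
offline mm -1.9480456936771553
offline mm -1.931303966523572
mirror [-57.03684927  75.64582102] handle end [-61.91244233 -47.29738486] root [-57.23721707  34.38014343]
```

```bash
python3 -m jog '{"claw":[0.5,0.5],"xyz":[[0,0,0],[0,0,0]],"twist":[[0,0,0],[0,0,0]]}'; python3 -c "
from cell import order; print(order.finish_job())"
```

```text
clock: 22.18
eef_pos: [521.8, -346.1, 199.7]
tool_rot: [3.135, 0.014, 0.112]
force: [-0.3, -0.3, 0.2]
width: 42.9
gripper_force: 0.0
the job is handed in; nothing more can be done
None
```

I handed the job in at about 22 s; no verdict was returned. The buffer was held at an estimated 5–7 N, the handle is tucked against it, the post is about 2 mm off the pointer's line, and the arm is clear.

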